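# Sanitise and hold the sausage filler's front cap for fastening

### The arm

A 7-joint arm with a two-finger parallel gripper is mounted at the origin on the work surface. World frame = base frame: x ahead of the robot, y to its left, z up, the work surface at z = 0. Lengths are in m, angles in rad, forces in N, time in s.
With the tool pointing down it reaches from about 0.375 to 0.925 m from the base axis. Payload 3.1 kg.
Tool frame: the origin (TCP) lies midway between the tips of the shut fingers; the grasp point (between the pads) lies 19 mm behind it (env.grip_point_offset is the distance from the TCP to the grasp point, in m); z points along the fingers, y is the line along which they close (so a half turn about z gives the same grasp; the last joint's range is limited). The gripper opens to 85 mm and grips with 20 to 120 N. Pads are 22 mm wide; open, the fingers measure 114 mm over their backs; the gripper's body (76 mm by 85 mm) begins 54 mm behind the grasp point. The pads swing forward as they close: fully open they stand 13 mm farther back than shut.
Start: joints at [-1.389, 0.383, 0.044, 1.598, -0.018, 1.161, -0.05], TCP at [0.179, 0.625, 0.231] pointing down, gripper open.
Joint ranges: [-2.61, 2.61], [-0.41, 2.15], [-1.48, 1.57], [0, 2.5], [-1.57, 4.71], [0.05, 1.97], [-2.85, 2.85]. Speed limits (rad/s): [2.79, 2.79, 3.14, 3.14, 3.14, 3.14, 3.14].

### API

Orientations are given as a unit quaternion [x, y, z, w].
In Python, from bench import env gives the robot as it stands.
- The arm moves only by the tool jog_arm, never from a script. Its arguments are lists of equal length, an entry for each row: "xyz": the shift along the world's x, y, z in cm, a list of three; "rot": the turn, a rotation vector about the world's x, y, z in degrees, a list of three. A call has 1 to 12 rows; each row is the pose to reach, as a shift and turn from the pose commanded when the call began; what a row does not reach only later rows make up. A row lasts 1/12 s, in which the tool goes at most 41.7 mm and 7.16 degrees, less where a joint would pass 70% of its speed; a pose out of reach is approached as far as the arm can. A call with a gripper value outside its range is refused whole. "jaw" is the opening, from 0 (shut) to 1 (fully open), set as the call begins (left out, the last holds). The fingers move at their own pace and stop on an object; "squeeze" is the grip in N (left out, the last holds). Time passes only in rows, so rows that repeat a pose let the fingers close. It gives the time, the measured TCP pose, the force, the opening and the grip force at its end, in the units of the state.
- env.sense(): the state, without advancing time (a new reading comes with each control period).
- env.get_image(name): name is "scene" or "top" or "wrist"; returns a dict with "img" (420x560x3 uint8, red, green, blue), "intrinsics" (3x3 intrinsics, pixels), "pose" (4x4, takes a point from camera to world coordinates); the wrist camera has in their place "hand_eye" (4x4, takes a point from camera to tool coordinates, whose origin is the TCP and whose axes are the flange's). Camera axes: x right, y down, z forward; pixel columns grow to the right and rows downward; lengths in m; the calibration is good to about 2 mm. A picture is of the moment at which its call begins: read the wrist's pose just before it. There is no depth.
- env.job_done(): hands the job in; it is judged then, once.
The state is a dict: "time_s": time; "q": joint angles; "joint_velocities": joint speeds; "joint_efforts": joint torques, N m; "eef_pos": TCP position; "eef_rot": TCP orientation; "ft_force": force on the tool from outside, world axes, zero at the start; "wrist_torque": the same for the moment, N m; "grip_width": opening from 0.0 (shut) to 1.0 (fully open); "finger_force": force on a finger pad.
Only numpy, scipy, OpenCV 4.12 (cv2) and the standard library are available. Lean on these libraries where they do the work, as an engineer would, in place of code of your own. Each camera call takes 0.05 s, during which the arm holds its last target. There are 200 camera calls.

### The job

Help me put the sausage filler back together: with its front cap (the round plate with the long spout) still in the drying rack, give it a shot of sanitiser by pressing the clamped bottle's nozzle right down and letting it spring back up. Then lift the cap out by its spout and press its flat face on the seal at the filler's mouth, centred and square, its two slotted ears level at the swing bolts, with a steady push of about 10 newtons, never ramming the seal. Keep it pressed for more than three seconds and finish while still holding it there for me to do up the wing nuts, leaving the other kitchen things where they are.

Things in the scene. Friction and masses are not known exactly. Their poses are not given: they have to be found in the camera images.
- cap: Front cap, aluminium, 0.24 kg: round plate 110 mm across, 8 mm thick, with a spout out of its middle and two slotted ears (to 75 mm from centre, 26 mm high). Origin: centre of the flat sealing face; +y out along the spout (cone to 30 mm, then plain 24 mm round tube to 130 mm), x along the ears, z up. Starts upright in the rack, spout to the robot's left, centre 95 mm high, leaning up to 2 deg.
- spout_grip (a point): Point on the axis of the cap's spout, 65 mm from the sealing face: a good place to grip the tube across its 24 mm from above (the plate's rim stands 55 mm above this axis; its front face is 57 mm from this point). Axes as the cap's.
- rack_slot (a point): Where the cap's origin is when it stands in the wire rack (fixed to the pan). Two wires stand up on either side of the plate, to 12 mm (spout side) and 20 mm (other side) above its centre: it comes out straight up.
- station: Shallow steel pan, 325 mm (along its x) by 176 mm (y) and 40 mm high, fixed, with the wire rack and, at its far right corner, the sanitiser bottle in a clamp. Origin: centre of its underside, on the table; turned with the cap.
- nozzle_top (a point): Centre of the flat round top of the white spray nozzle cap (28 mm in diameter, 20 mm high) on the sanitiser bottle (64 mm in diameter, white), 195 mm above the table when up; moves with the nozzle. z is up.
- nozzle (a joint): Travel of the nozzle cap in m: 0 up, 0.010 fully down. A spring resists with 2 N at the top and 7 N fully down, and brings it back up. Pressed counts beyond 0.008, back up under 0.002.
- filler: Horizontal sausage filler, fixed to the table: steel barrel 104 mm in diameter, 220 mm long, on a base plate 150 mm wide, with gear housing, rack and crank at its rear, the crank handle 192 mm high. Origin: on the table under the centre of the seal face. Its +y axis points level out of the mouth, towards the robot's left; the barrel runs to -y.
- mouth (a point): Centre of the outer face of the untouched seal at the filler's mouth, on the barrel's axis, 115 mm above the table. +y points level out of the mouth, x is level (two swing bolts lie folded back at 69 mm either side), z is up. The seated cap's origin lies here, its axes along these, up to 4 mm deeper (-y) as the seal gives.
- seal (a joint): How far the soft rubber seal ring (104 mm outer, 86 mm inner diameter, 6.5 mm proud of the steel flange) is pressed in, in m: 0 untouched, 0.006 at most. Springy: 4 N per mm, so 2.5 mm at 10 N; more than 25 N would ram it.
- nut_dish: Small steel dish (84 mm across, 22 mm high) with the two wing nuts in it; leave alone. Origin: centre of its underside.
- squeeze: Clear squeeze bottle, 54 mm in diameter, 170 mm high; leave alone. Origin: centre of its underside.
- tub: Open clear plastic tub, 90 mm across, 55 mm high; leave alone. Origin: centre of its underside.
- spoon: Kitchen spoon, about 175 mm long, lying near the robot; leave alone.
- scraper: Bench scraper lying flat, blade 110 x 120 mm with a black grip; leave alone.
- spare_spout: Smaller spare spout lying down, tube 18 mm in diameter, 120 mm long, with a 42 mm collar; leave alone.
- mill: Dark wooden pepper mill, 54 mm in diameter, 142 mm high; leave alone. Origin: centre of its underside.
Not all that is in view belongs to the job. There is more than one size of the cap; the one meant has the size given above.

How it is judged:
On the way, in this order (a step that is already met when the one before it is completed fails the run):
1. the bottle's nozzle is pressed fully down while the cap stands in the rack (value of joint nozzle above 0.008 m and distance between cap and rack_slot below 0.02 m), for 0.05 s.
2. the nozzle has come back up, the cap still in the rack (value of joint nozzle below 0.002 m and distance between cap and rack_slot below 0.02 m), for 0.1 s.
3. the cap, held by the gripper, is pressed centred and square on the filler's seal with 5 to 16 N for three seconds (x of cap in the frame of mouth between -0.007 and 0.007 m and z of cap in the frame of mouth between -0.007 and 0.007 m and y of cap in the frame of mouth below 0.003 m and y of spout_grip in the frame of mouth above 0.03 m and angle between the y axis of cap and the y axis of mouth, either way round below 0.1 rad and angle between the x axis of cap and the x axis of mouth, either way round below 0.15 rad and contact force between cap and filler between 5 and 16 N and contact force between cap and the fingers above 2 N and linear speed of cap below 0.02 m/s), for 3 s.
At the end, for the whole second after the job is handed in: The gripper holds the cap on the seal: within 7 mm of the mouth's axis, square within 0.10 rad, ears level with the swing bolts within 0.15 rad, contact force 5 to 16 N, at rest, nozzle up; and it was pressed so for 3 s without a break before (all of step 3 and value of joint nozzle below 0.002 m); the arm keeps its last pose, push and grip.
It fails at once if the seal is rammed: cap and filler meet with more than 25 N (contact force between cap and filler above 25 N).
It fails at once if another kitchen thing is shoved or knocked over (moved more than 40 mm) (distance of any of nut_dish, squeeze, tub, spoon, scraper, spare_spout, mill from where it was at the start of the episode above 0.04 m).
It also fails if it takes over 70 s, if anything falls off the work surface, if the arm or the gripper's body presses on something with over 40 N, if the wrist force passes 120 N, or if a joint passes its speed limit or range.

## Working session

There is one attempt and no reset: what is moved stays moved. The work goes in short steps, Python scripts to look and compute and a tool call to move; the robot and the scene stay as the last step left them, time stands still between calls to the robot, and variables do not carry over. Pictures are saved under pics/ and viewed, at most 10 in all, crops included, and the job is handed in when it is done.

Besides the shell and the picture viewer there is one more tool, called after "Call:" as a command line: name --argument value ..., lists and objects as JSON in quotes. jog_arm: Moves the arm, as the interface text tells. Its arguments: {"type":"object","properties":{"xyz":{"type":"array"},"rot":{"type":"array"},"jaw":{"type":"number"},"squeeze":{"type":"number"}},"required":["xyz","rot"]}

```bash
mkdir -p pics && cat > h.py <<'E'
import numpy as np, cv2
from bench import env
from scipy.spatial.transform import Rotation as R
def shot(n,f):
    s=env.sense(); d=env.get_image(n); cv2.imwrite(f'pics/{f}.png',d['img'][:,:,::-1])
    K=np.array(d['intrinsics'])
    if 'pose' in d: P=np.array(d['pose'])
    else:
        T=np.eye(4);T[:3,:3]=R.from_quat(s['eef_rot']).as_matrix();T[:3,3]=s['eef_pos'];P=T@np.array(d['hand_eye'])
    np.savez(f'pics/{f}.npz',K=K,P=P); return d['img'],K,P
def load(f):
    d=np.load(f'pics/{f}.npz'); return cv2.imread(f'pics/{f}.png'),d['K'],d['P']
def ray(K,P,u,v):
    r=P[:3,:3]@np.linalg.solve(K,[u,v,1.]); return P[:3,3],r/np.linalg.norm(r)
def onz(K,P,u,v,z):
    o,r=ray(K,P,u,v); return o+r*(z-o[2])/r[2]
def two(a,b):
    (o,r),(p,s)=a,b; t=np.linalg.lstsq(np.c_[r,-s],p-o,rcond=None)[0]
    x,y=o+r*t[0],p+s*t[1]; return (x+y)/2,np.linalg.norm(x-y)
def proj(K,P,X):
    c=np.linalg.inv(P)@np.r_[X,1]; p=K@c[:3]; return p[:2]/p[2]
E
python3 - <<'E'
from h import *
print(env.sense())
for n in('scene','top'):
    i,K,P=shot(n,n); print(K,P.round(3))
E
```

```text
{'time_s': 0.0, 'q': array([-1.38876211,  0.38385232,  0.04384153,  1.59957069, -0.01789277,
        1.16120242, -0.04988746]), 'joint_velocities': array([-0.00156912, -0.0009804 , -0.00043575,  0.00099827,  0.00086432,
       -0.00159908, -0.00275548]), 'joint_efforts': array([-1.07771036e-04, -4.33485532e+01,  1.02433819e+00, -2.49509472e+01,
        1.04412320e-02,  1.14201658e-02, -2.25777796e-06]), 'eef_pos': array([0.17927968, 0.62380696, 0.22987763]), 'eef_rot': array([ 1.39417235e-01,  9.90232847e-01, -1.31564473e-03, -1.08565765e-04]), 'ft_force': array([-0.31912726, -0.32347997,  0.75256196]), 'wrist_torque': array([0.01808495, 0.04180145, 0.02060085]), 'finger_force': 0.0, 'grip_width': 1.0013913132946157}
[[423.2910262    0.         274.8913828 ]
 [  0.         423.2910262  207.72297664]
 [  0.           0.           1.        ]] [[-0.391  0.548 -0.74   1.285]
 [ 0.92   0.225 -0.32   0.38 ]
 [-0.009 -0.806 -0.592  0.731]
 [ 0.     0.     0.     1.   ]]
[[543.75309858   0.         278.87775548]
 [  0.         543.75309858 217.86421601]
 [  0.           0.           1.        ]] [[-0.015 -0.997  0.071  0.455]
 [-1.     0.015  0.007  0.056]
 [-0.008 -0.07  -0.997  1.465]
 [ 0.     0.     0.     1.   ]]
```

View pics/scene.png

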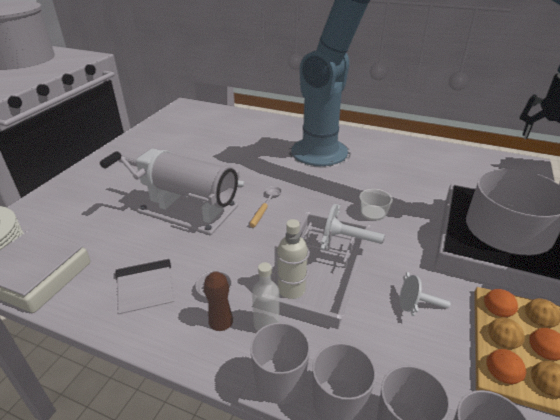

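View pics/top.png

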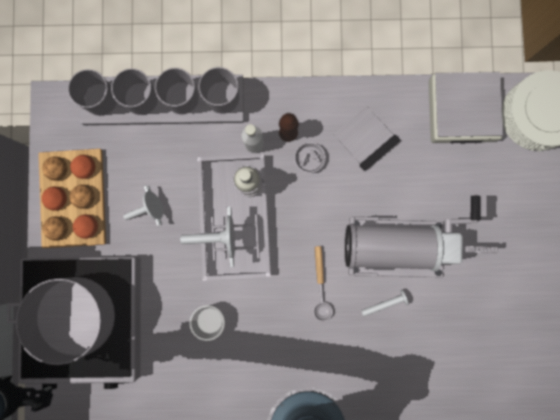

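The scene view shows the cap in the rack (plate about (333,228), spout to (382,238)), the nozzle top at about (293,227) and the filler's mouth at about (228,188). In the top view the spout runs (182,239)–(228,238), the nozzle is at about (246,176) and the mouth at about (349,246). The smaller cap at (150,203) is a decoy.

```bash
python3 - <<'E'
from h import *
i,K,P=load('top'); c=i[145:295,175:375]; cv2.imwrite('pics/c1.png',cv2.resize(c,None,fx=4,fy=4,interpolation=cv2.INTER_CUBIC))
i,K,P=load('scene'); c=i[150:300,200:400]; cv2.imwrite('pics/c2.png',cv2.resize(c,None,fx=4,fy=4,interpolation=cv2.INTER_CUBIC))
E
```

```text
(no output)
```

View pics/c1.png

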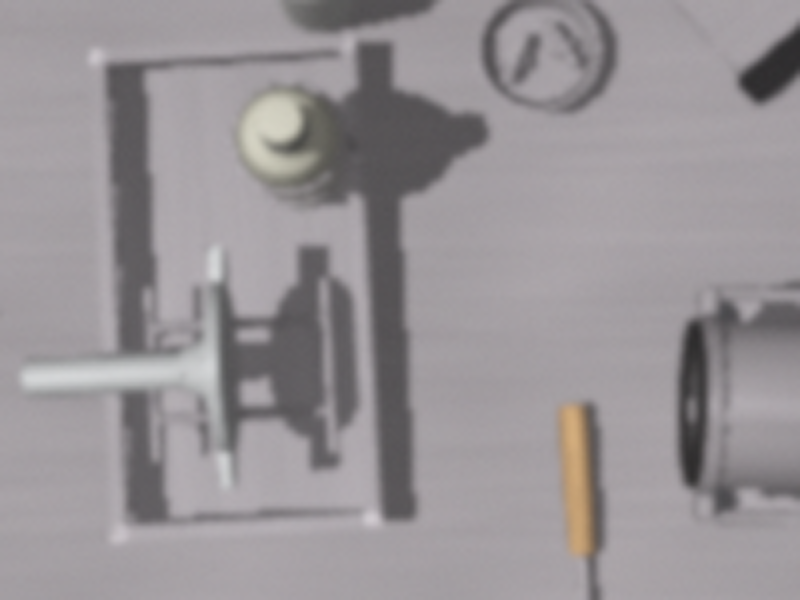

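View pics/c2.png

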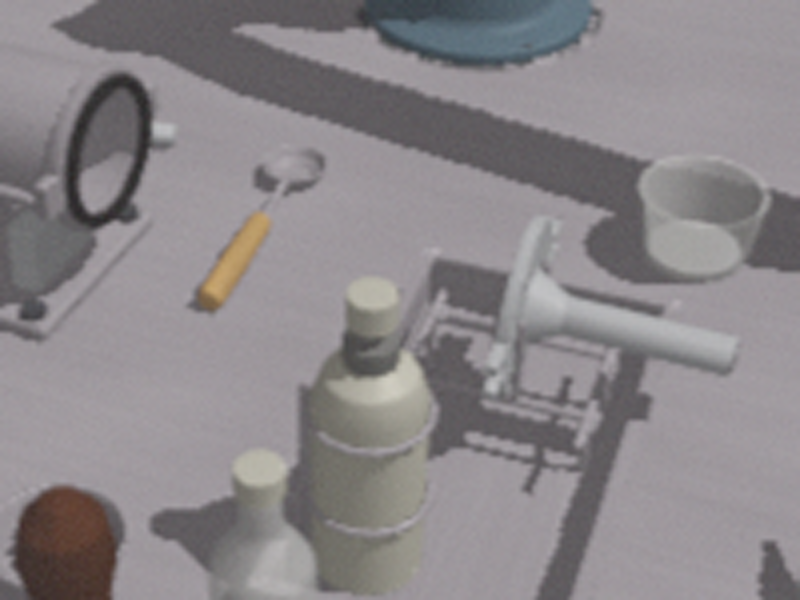

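The top crop shows the nozzle top at (284,119), the spout axis (22,379)–(180,371), the ears (217,248)–(227,487) and the black seal ring centred on (692,402). The scene crop shows the nozzle top centre at (372,293) and the ring centre at (110,149).

```bash
python3 - <<'E'
from h import *
_,K,P=load('top'); _,Ks,Ps=load('scene')
T=lambda x,y:(175+(x+.5)/4-.5,145+(y+.5)/4-.5)
S=lambda x,y:(200+(x+.5)/4-.5,150+(y+.5)/4-.5)
f=lambda a,z:onz(K,P,*T(*a),z).round(4)
print('noz',f((284,119),.195),onz(Ks,Ps,*S(372,293),.195),two(ray(K,P,*T(284,119)),ray(Ks,Ps,*S(372,293))))
print('spout tip/base',f((22,379),.1),f((180,371),.1))
print('ears',f((217,248),.105),f((227,487),.105))
print('tip scene',onz(Ks,Ps,*S(728,352),.095))
print('ring',two(ray(K,P,*T(692,402)),ray(Ks,Ps,*S(110,149))),f((692,402),.115))
# ring mask in both
for n,k,p,b in(('top',K,P,(338,220,360,275)),('scene',Ks,Ps,(212,165,242,212))):
    i=load(n)[0];u0,v0,u1,v1=b;m=(i[v0:v1,u0:u1].max(2)<62).astype(np.uint8)
    c=max(cv2.findContours(m,0,1)[0],key=cv2.contourArea);e=cv2.fitEllipse(c);print(n,np.add(e[0],(u0,v0)),e[1:],cv2.boundingRect(c))
    globals()[n]=np.add(e[0],(u0,v0))
print(two(ray(K,P,*top),ray(Ks,Ps,*scene)))
print('pan corners',[f(a,.04)[:2] for a in((98,56),(348,45),(372,517),(118,535))])
E
```

```text
noz [0.6488 0.1422 0.195 ] [0.6497407  0.14417913 0.195     ] (array([0.64873355, 0.14300015, 0.19391753]), np.float64(0.0015083008010999038))
spout tip/base [0.5012 0.3151 0.1   ] [0.5048 0.2157 0.1   ]
ears [0.5815 0.1913 0.105 ] [0.4318 0.1863 0.105 ]
tip scene [0.50424504 0.3095705  0.095     ]
ring (array([ 0.480516  , -0.10364601,  0.11719547]), np.float64(0.0012237271062039074)) [ 0.4803 -0.1034  0.115 ]
top [347.52484798 257.31278992] ((3.248903751373291, 12.430559158325195), 179.34400939941406) (8, 33, 4, 12)
scene [226.47785091 187.50462914] ((17.374399185180664, 37.76651382446289), 14.630267143249512) (5, 4, 20, 38)
(array([ 0.45408321, -0.11238382,  0.096443  ]), np.float64(0.017435350388027272))
pan corners [array([0.7165, 0.2756]), array([0.7212, 0.1098]), array([0.4099, 0.098 ]), array([0.4006, 0.2639])]
```

Call:
jog_arm --xyz '[[0,0,4],[0,0,8],[4,-3,8],[7,-6,8],[10,-9,8],[13,-12,8],[16,-15,8],[19,-18,8],[22,-21,8],[25,-24,8],[28,-27,8],[31,-30,8]]' --rot '[[0,0,0],[0,0,-4],[0,0,-11],[0,0,-18],[0,0,-25],[0,0,-32],[0,0,-39],[0,0,-46],[0,0,-53],[0,0,-60],[0,0,-66],[0,0,-72]]' --jaw 0

```text
time_s: 1.1
eef_pos: [0.4795, 0.3335, 0.3109]
eef_rot: [0.697, 0.717, -0.0, -0.0]
ft_force: [1.0, 0.8, 0.8]
grip_width: -0.002
finger_force: 0.0
```

Call:
jog_arm --xyz '[[3,-3,0],[6,-6,0],[9,-9,0],[12,-12,0],[14,-15,-1],[16,-18.2,-3],[16,-18.2,-5],[16,-18.2,-5],[16,-18.2,-5],[16,-18.2,-5]]' --rot '[[0,0,0],[0,0,0],[0,0,0],[0,0,0],[0,0,0],[0,0,0],[0,0,0],[0,0,0],[0,0,0],[0,0,0]]'

```text
time_s: 1.93
eef_pos: [0.6384, 0.1556, 0.2616]
eef_rot: [0.694, 0.72, 0.0, -0.001]
ft_force: [0.9, 0.8, -0.4]
grip_width: -0.0
finger_force: 0.0
```

```bash
python3 - <<'E'
from h import *
i,K,P=shot('wrist','w1');s=env.sense();print(s['eef_pos'],s['eef_rot'],s['ft_force'])
print(P.round(3),'tcp px',proj(K,P,s['eef_pos']),'noz',proj(K,P,[.649,.1425,.195]))
E
```

```text
[0.63881194 0.15603373 0.26238057] [ 6.93579414e-01  7.20379363e-01  1.06517025e-03 -1.86731394e-04] [-0.09147462 -0.09868676 -0.3686911 ]
[[ 0.999  0.036  0.011  0.635]
 [ 0.038 -0.96  -0.279  0.227]
 [-0.     0.279 -0.96   0.404]
 [ 0.     0.     0.     1.   ]] tcp px [284.69454939 259.93045901] noz [297.65567341 234.71726204]
```

View pics/w1.png

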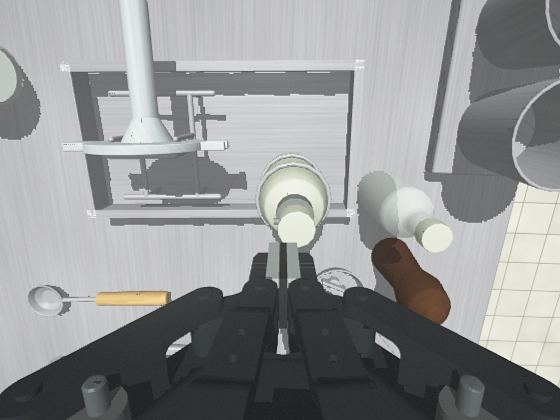

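The wrist view shows the nozzle top at about (297,230) against a predicted (298,235), so its measured position holds to about 2 mm; the cap's ears are at (62–228,147).

Call:
jog_arm --xyz '[[1,-1.3,0],[1,-1.3,-2],[1,-1.3,-4],[1,-1.3,-6],[1,-1.3,-6.5],[1,-1.3,-7],[1,-1.3,-7.3],[1,-1.3,-7.6],[1,-1.3,-7.8],[1,-1.3,-7.8]]' --rot '[[0,0,0],[0,0,0],[0,0,0],[0,0,0],[0,0,0],[0,0,0],[0,0,0],[0,0,0],[0,0,0],[0,0,0]]'

```text
time_s: 2.82
eef_pos: [0.6495, 0.1422, 0.1858]
eef_rot: [0.694, 0.72, 0.002, -0.0]
ft_force: [-2.6, 1.4, 6.8]
grip_width: 0.001
finger_force: 3.3
```

Call:
jog_arm --xyz '[[0,0,-0.2],[0,0,-0.2],[0,0,-0.2],[0,0,-0.2]]' --rot '[[0,0,0],[0,0,0],[0,0,0],[0,0,0]]'

```text
time_s: 3.15
eef_pos: [0.6498, 0.1421, 0.1852]
eef_rot: [0.694, 0.72, 0.002, -0.0]
ft_force: [-4.5, 0.4, 9.9]
grip_width: -0.002
finger_force: 4.6
```

Call:
jog_arm --xyz '[[0,0,1],[0,0,2],[0,0,4],[0,0,6],[-3,3,7],[-6,5,7],[-9,7,7],[-12,9,7],[-14.6,10.8,7],[-14.6,10.8,6],[-14.6,10.8,6],[-14.6,10.8,6]]' --rot '[[0,0,0],[0,0,0],[0,0,0],[0,0,0],[0,0,0],[0,0,0],[0,0,0],[0,0,0],[0,0,0],[0,0,0],[0,0,0],[0,0,0]]' --jaw 1

```text
time_s: 4.15
eef_pos: [0.5032, 0.2477, 0.2415]
eef_rot: [0.695, 0.719, 0.0, 0.0]
ft_force: [0.9, -0.8, 0.7]
grip_width: 0.998
finger_force: 0.0
```

```bash
python3 - <<'E'
from h import *
i,K,P=shot('wrist','w2');s=env.sense();print(s['eef_pos'],s['eef_rot'],s['ft_force'],s['grip_width'])
_,Kt,Pt=load('top');_,Kw,Pw=load('w1')
T=lambda x,y:(175+(x+.5)/4-.5,145+(y+.5)/4-.5)
for a,b in(((150,290),(213,93)),((158,460),(108,93))): print('rail',two(ray(Kt,Pt,*T(*a)),ray(Kw,Pw,*b)))
print('proj grip',proj(K,P,[.5036,.25,.095]),'face',proj(K,P,[.506,.185,.095]),'tip',proj(K,P,[.5015,.315,.095]))
E
```

```text
[0.50409369 0.2470587  0.24185758] [6.95604914e-01 7.18424102e-01 3.34752461e-04 7.07122945e-04] [0.29843549 0.01644031 0.70218838] 1.0019496612482401
rail (array([0.55987456, 0.24173648, 0.04656402]), np.float64(0.0010876557600061755))
rail (array([0.44886606, 0.23709425, 0.04952441]), np.float64(0.0016230236022635159))
proj grip [283.69929013 186.71134478] face [283.77398706 250.08443534] tip [283.95413546 115.04487909]
```

View pics/w2.png

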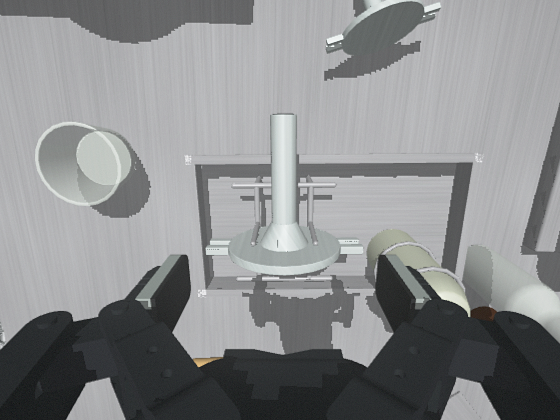

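The wrist view shows the spout tube centred on column 284–286 (tip row 115, cone row 240), as predicted. The rail at height 48 mm stays below the finger tips, so the way down is clear.

Call:
jog_arm --xyz '[[0,0.3,-4],[0,0.3,-8],[0,0.3,-11],[0,0.3,-13.5],[0,0.3,-15.5],[0,0.3,-16.7],[0,0.3,-16.7],[0,0.3,-16.7]]' --rot '[[0,0,0],[0,0,0],[0,0,0],[0,0,0],[0,0,0],[0,0,0],[0,0,0],[0,0,0]]'

```text
time_s: 4.87
eef_pos: [0.5041, 0.2504, 0.0745]
eef_rot: [0.696, 0.718, -0.0, 0.0]
ft_force: [0.2, 0.1, 0.9]
grip_width: 1.0
finger_force: 0.0
```

Call:
jog_arm --xyz '[[0,0,0],[0,0,0],[0,0,0],[0,0,0],[0,0,0],[0,0,0],[0,0,0],[0,0,0],[0,0,0],[0,0,0]]' --rot '[[0,0,0],[0,0,0],[0,0,0],[0,0,0],[0,0,0],[0,0,0],[0,0,0],[0,0,0],[0,0,0],[0,0,0]]' --jaw 0 --squeeze 80

```text
time_s: 5.7
eef_pos: [0.5037, 0.2519, 0.075]
eef_rot: [0.695, 0.719, 0.001, 0.0]
ft_force: [0.2, 0.4, 4.0]
grip_width: 0.255
finger_force: 78.2
```

Call:
jog_arm --xyz '[[0,0,1],[0,0,3],[0,0,5],[0,0,8],[0,0,11],[0,0,13],[0,0,13],[0,0,13]]' --rot '[[0,0,0],[0,0,0],[0,0,0],[0,0,0],[0,0,0],[0,0,0],[0,0,0],[0,0,0]]'

```text
time_s: 6.37
eef_pos: [0.5023, 0.2513, 0.2046]
eef_rot: [0.695, 0.719, 0.0, -0.0]
ft_force: [0.4, -0.4, -2.7]
grip_width: 0.251
finger_force: 78.6
```

Call:
jog_arm --xyz '[[0,-3,0],[-0.5,-6,0],[-1,-9,0],[-1.5,-12,0],[-2,-15,0],[-2,-18,0],[-2,-20,0],[-2,-20,-1],[-2,-20,-1],[-2,-20,-1]]' --rot '[[0,0,0],[0,0,0],[0,0,0],[0,0,0],[0,0,0],[0,0,0],[0,0,0],[0,0,0],[0,0,0],[0,0,0]]'

```text
time_s: 7.2
eef_pos: [0.4804, 0.0518, 0.1919]
eef_rot: [0.695, 0.719, -0.002, -0.002]
ft_force: [0.1, 0.1, -1.9]
grip_width: 0.255
finger_force: 78.6
```

```bash
python3 - <<'E'
from h import *
i,K,P=shot('wrist','w3');s=env.sense();print(s['eef_pos'],s['eef_rot'],s['ft_force'],s['finger_force'],s['grip_width'])
a=cv2.imread('pics/w3.png'); t,_,_=shot('top','top3'); c,_,_=shot('scene','scene3')
t=cv2.resize(t[185:315,260:500,::-1],(800,433)); cv2.imwrite('pics/t3.png',t)
E
```

```text
[0.48121985 0.052516   0.19265118] [ 0.69417231  0.71980621 -0.00163459 -0.00107167] [ 0.40935334  0.19973395 -2.2576549 ] 78.60682725906372 0.2529253319293749
```

View pics/w3.png

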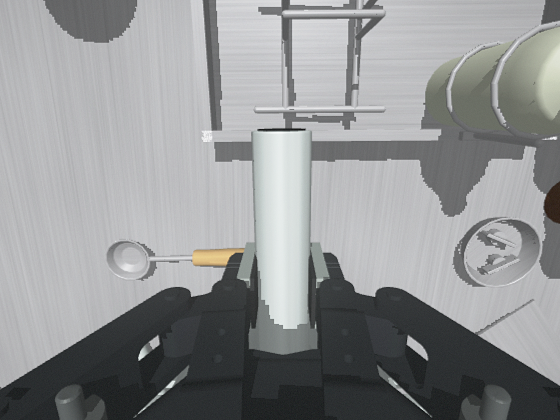

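View pics/t3.png

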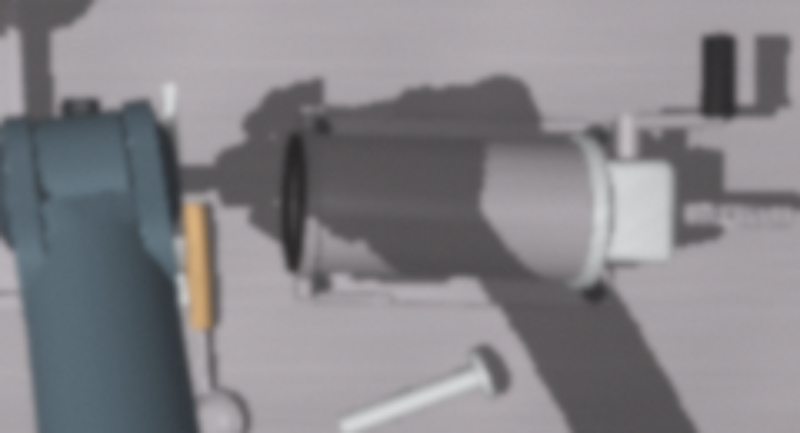

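The wrist view shows the tube gripped squarely, its end at (282,130). The top crop shows the ring spanning (297,130)–(293,272) and the barrel running to a rear flange centred on about (590,209), so the filler is turned slightly clockwise. I'll refine that angle and the held cap's position.

```bash
python3 - <<'E'
from h import *
i,K,P=load('top'); g=cv2.GaussianBlur(cv2.cvtColor(i,6).astype(np.float32),(5,3),0); d=np.abs(np.gradient(g,axis=0))
for lo,hi in((217,230),(262,277)):
    us=np.arange(368,428); vs=[]
    for u in us:
        w=d[lo:hi,u]; vs.append(lo+(w@np.arange(hi-lo))/w.sum() if 0 else lo+w.argmax())
    vs=np.array(vs,float); p=np.polyfit(us,vs,1)
    for _ in range(3): k=abs(np.polyval(p,us)-vs)<1.2; p=np.polyfit(us[k],vs[k],1)
    a,b=[onz(K,P,u,np.polyval(p,u),.115) for u in(350,430)]; print(p,k.sum(),a.round(4),b.round(4),np.degrees(np.arctan2((a-b)[0],(a-b)[1])))
# ring outline in top: dark columns per row
for v in range(222,272,4): 
    r=g[v,338:362]; print(v,[int(x) for x in r])
# held cap: spout end & edges in wrist
j,Kw,Pw=load('w3'); s=env.sense()
for u,v in((282,130),(253,140),(311,140)): print(onz(Kw,Pw,u,v,s['eef_pos'][2]+.019).round(4))
print('pred tip',proj(Kw,Pw,s['eef_pos']+[-.0023,.065,.019]))
sc=load('scene3')[0]; cv2.imwrite('pics/s3.png',cv2.resize(sc[130:280,180:380],None,fx=4,fy=4,interpolation=2))
E
```

```text
[2.77828054e-02 2.12380332e+02] 51 [ 0.5373 -0.1106  0.115 ] [ 0.5288 -0.3087  0.115 ] 2.4669175495009537
[-1.56988052e-02  2.75290275e+02] 60 [ 0.4193 -0.1078  0.115 ] [ 0.4196 -0.305   0.115 ] -0.06821154482470537
222 [160, 160, 159, 159, 159, 159, 159, 158, 157, 153, 149, 146, 146, 147, 142, 129, 110, 93, 84, 88, 102, 123, 143, 155]
226 [159, 159, 159, 158, 158, 156, 151, 137, 115, 90, 74, 73, 83, 96, 103, 103, 97, 92, 90, 92, 96, 102, 107, 109]
230 [158, 158, 157, 157, 156, 151, 137, 112, 83, 61, 51, 55, 70, 92, 111, 119, 117, 111, 109, 114, 121, 125, 127, 127]
234 [161, 161, 161, 161, 158, 148, 128, 100, 74, 59, 54, 56, 66, 86, 109, 124, 128, 125, 124, 129, 136, 141, 143, 143]
238 [159, 159, 159, 158, 154, 141, 117, 90, 70, 64, 64, 65, 71, 89, 113, 131, 137, 135, 135, 140, 147, 152, 154, 154]
242 [161, 161, 161, 159, 154, 139, 114, 87, 71, 69, 70, 70, 74, 92, 119, 139, 145, 142, 140, 145, 153, 160, 163, 163]
246 [163, 162, 162, 161, 156, 141, 116, 96, 93, 100, 99, 88, 84, 101, 129, 150, 155, 150, 149, 154, 163, 169, 171, 171]
250 [164, 164, 164, 163, 157, 141, 114, 89, 79, 81, 80, 76, 79, 97, 123, 142, 148, 148, 148, 152, 156, 158, 159, 159]
254 [163, 163, 163, 162, 156, 141, 114, 86, 67, 60, 59, 63, 77, 101, 125, 139, 142, 140, 141, 146, 151, 154, 155, 154]
258 [163, 163, 163, 162, 157, 143, 117, 87, 64, 53, 52, 62, 83, 110, 132, 140, 138, 134, 135, 140, 144, 147, 147, 147]
262 [162, 163, 162, 162, 160, 152, 132, 104, 75, 57, 55, 68, 91, 114, 128, 130, 125, 121, 122, 126, 130, 131, 131, 131]
266 [163, 164, 164, 164, 164, 162, 155, 141, 121, 104, 97, 100, 109, 116, 115, 109, 101, 97, 98, 103, 110, 117, 122, 125]
270 [164, 164, 164, 164, 164, 164, 164, 163, 160, 155, 151, 152, 154, 151, 138, 117, 96, 84, 81, 88, 104, 125, 146, 160]
[0.4773 0.1162 0.2127]
[0.4664 0.1121 0.2127]
[0.4885 0.1128 0.2127]
pred tip [289.40296396 125.43188185]
```

View pics/s3.png

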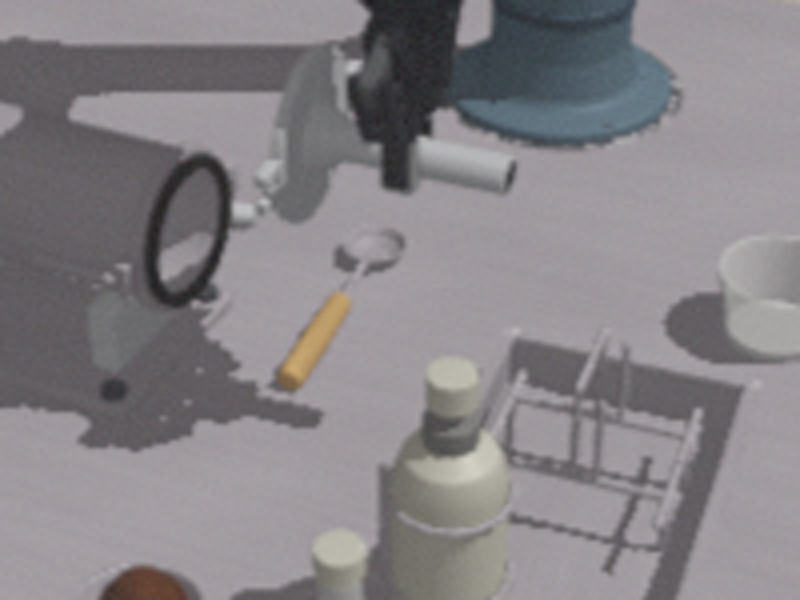

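The scene crop shows the cap hanging level in the gripper (spout end at about (508,175), plate about (300,135)), the ring centred on (188,229), and nothing standing between them.

```bash
python3 - <<'E'
from h import *
_,K,P=load('top');_,Ks,Ps=load('scene3');_,Kw,Pw=load('w3')
S=lambda x,y:(180+(x+.5)/4-.5,130+(y+.5)/4-.5)
print('tip',two(ray(Ks,Ps,*S(509,174)),ray(Kw,Pw,282,132)))
for v in(245.1,246): print('mouth',two(ray(K,P,347.5,v),ray(Ks,Ps,226.8,187.1)))
print('mouth',two(ray(K,P,347.5,245.4),ray(Ks,Ps,*S(188,229))))
o,r=ray(Ks,Ps,*S(303,135)); y=.0525-.059; print('plate centre(front)',o+r*(y-o[1])/r[1])
E
```

```text
tip (array([0.47757139, 0.11425516, 0.20840645]), np.float64(0.0018459744023150305))
mouth (array([ 0.48083436, -0.10388855,  0.11658983]), np.float64(0.0022883271640064644))
mouth (array([ 0.47887014, -0.10446882,  0.11521136]), np.float64(0.0033346900447265133))
mouth (array([ 0.48027658, -0.10421372,  0.11685188]), np.float64(0.0031197618407774953))
plate centre(front) [ 0.5050202  -0.0065      0.22310033]
```

```bash
python3 - <<'E'
from h import *
_,K,P=load('top');_,Ks,Ps=load('scene');_,Kw,Pw=load('w3');_,K1,P1=load('w1');_,K2,P2=load('w2')
S=lambda x,y:(180+(x+.5)/4-.5,130+(y+.5)/4-.5)
T=lambda x,y:(175+(x+.5)/4-.5,145+(y+.5)/4-.5)
C=lambda x,y:(200+(x+.5)/4-.5,150+(y+.5)/4-.5)
o,r=ray(Ks,Ps,*S(303,135)); print('plate',o+r*(.482-o[0])/r[0])
print('tip0',two(ray(K,P,*T(22,379)),ray(Ks,Ps,*C(729,354))),two(ray(K2,P2,284.5,115),ray(Ks,Ps,*C(729,347))))
print('rim top0',two(ray(K2,P2,285,236),ray(Ks,Ps,*C(543,222))))
# spout edges lines in scene before/after: slope of tube axis in px -> compare predicted level
for n,a,b,org in(('before',C(575,312),C(729,354),[.5036,.25,.095]),('after',S(425,158),S(509,174),[.4812,.0525,.2127])):
    o=np.array(org); yaw=np.radians(2.3)
    for pit in(-4,-2,0,2):
        d=np.array([-np.sin(yaw),np.cos(yaw),np.tan(np.radians(pit))])
        p,q=proj(Ks,Ps,o-.02*d),proj(Ks,Ps,o+.065*d); print(n,pit,((q-p)[1]/(q-p)[0]).round(3),'meas',round((b[1]-a[1])/(b[0]-a[0]),3),q.round(1),b)
E
```

```text
plate [ 0.482      -0.01791822  0.20811636]
tip0 (array([0.50216834, 0.31323863, 0.09318075]), np.float64(0.006338590237475123)) (array([0.5021864 , 0.31226852, 0.09724926]), np.float64(0.005654780551709523))
rim top0 (array([0.5046731 , 0.20747736, 0.15017816]), np.float64(0.028552354789291867))
before -4 0.277 meas 0.273 [384.  238.9] (381.875, 238.125)
before -2 0.249 meas 0.273 [384.1 238.1] (381.875, 238.125)
before 0 0.221 meas 0.273 [384.2 237.4] (381.875, 238.125)
before 2 0.193 meas 0.273 [384.4 236.6] (381.875, 238.125)
after -4 0.25 meas 0.19 [308.4 173.7] (306.875, 173.125)
after -2 0.218 meas 0.19 [308.4 172.9] (306.875, 173.125)
after 0 0.186 meas 0.19 [308.5 172.1] (306.875, 173.125)
after 2 0.154 meas 0.19 [308.5 171.2] (306.875, 173.125)
```

Call:
jog_arm --xyz '[[0,-2,0],[0.2,-4,0],[0.2,-5,-2],[0.2,-5,-5],[0.2,-5,-7],[0.2,-5,-9],[0.2,-5,-9.6],[0.2,-5,-9.6],[0.2,-5,-9.6],[0.2,-5,-9.6]]' --rot '[[0,0,-1],[0,0,-2],[0,0,-4.3],[0,0,-4.3],[0,0,-4.3],[0,0,-4.3],[0,0,-4.3],[0,0,-4.3],[0,0,-4.3],[0,0,-4.3]]'

```text
time_s: 8.18
eef_pos: [0.4863, 0.0016, 0.0996]
eef_rot: [0.721, 0.693, 0.001, 0.001]
ft_force: [-0.4, 0.1, -1.7]
grip_width: 0.255
finger_force: 78.7
```

```bash
python3 - <<'E'
from h import *
i,K,P=shot('scene','s4');s=env.sense();print(s['eef_pos'],s['eef_rot'],s['ft_force'],s['wrist_torque'])
t,_,_=shot('top','t4')
a=cv2.resize(i[150:250,190:330,::-1],(800,571),interpolation=2); a[:250,420:]=cv2.resize(t[205:287,295:420,::-1],(380,250),interpolation=2); cv2.imwrite('pics/m4.png',a)
E
```

```text
[0.48636497 0.00163571 0.09975398] [0.72119655 0.69272867 0.0013695  0.00080657] [ 0.44735102 -0.2591859  -1.32841739] [ 0.07894842 -0.00510346 -0.05016317]
```

View pics/m4.png

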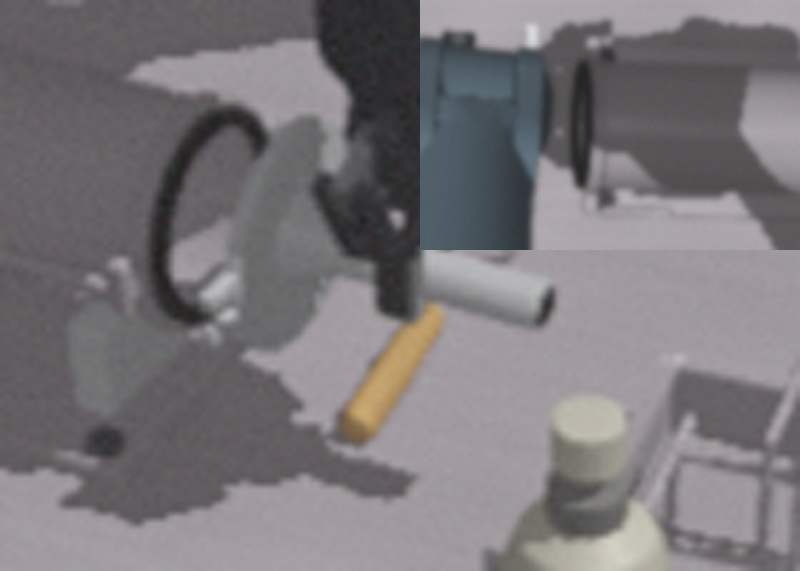

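The composite shows the plate centred on about (280,232) just in front of the seal ring, centred on (210,214), and parallel to it; the right ear is level with the bolt.

```bash
python3 - <<'E'
from h import *
_,K,P=load('s4'); t=np.array([.4864,.0016,.0998])
for dz in(.016,.020): print(dz,proj(K,P,t+[-.0023,-.063,dz]), 'tip',proj(K,P,t+[.0023,.065,dz]))
print('meas',190+280/5.714,150+232/5.714,'tip',190+545/5.714,150+305/5.714)
print('mouth',proj(K,P,[.4803,-.104,.115]),'meas 226.7 187.4')
E
```

```text
0.016 [241.14854978 191.44717007] tip [286.33678046 203.33467674]
0.02 [241.0613831  190.16619615] tip [286.3477256  202.02635127]
meas 239.0024501225061 190.60203010150508 tip 285.3797689884494 203.37766888344416
mouth [227.34204346 187.51298775] meas 226.7 187.4
```

Call:
jog_arm --xyz '[[-0.3,-1,-0.3],[-0.3,-2,-0.3],[-0.3,-2.6,-0.3],[-0.3,-3,-0.3],[-0.3,-3,-0.3],[-0.3,-3,-0.3]]' --rot '[[0,0,0],[0,0,0],[0,0,0],[0,0,0],[0,0,0],[0,0,0]]'

```text
time_s: 8.78
eef_pos: [0.4818, -0.0292, 0.0953]
eef_rot: [0.722, 0.692, 0.0, 0.0]
ft_force: [-0.3, 0.2, -1.9]
grip_width: 0.257
finger_force: 78.7
```

Call:
jog_arm --xyz '[[0,-0.1,0],[0,-0.2,0],[0,-0.3,0],[0,-0.4,0],[0,-0.5,0],[0,-0.5,0],[0,-0.5,0]]' --rot '[[0,0,0],[0,0,0],[0,0,0],[0,0,0],[0,0,0],[0,0,0],[0,0,0]]'

```text
time_s: 9.37
eef_pos: [0.4819, -0.0327, 0.0954]
eef_rot: [0.721, 0.693, 0.0, -0.0]
ft_force: [-0.9, 2.3, -0.1]
grip_width: 0.253
finger_force: 78.7
```

Call:
jog_arm --xyz '[[0,0.4,0],[0.1,0.4,0.15],[0.1,0.4,0.15],[0.1,0.2,0.15],[0.1,0.05,0.15],[0.1,-0.05,0.15],[0.1,-0.1,0.15],[0.1,-0.15,0.15],[0.1,-0.2,0.15],[0.1,-0.2,0.15],[0.1,-0.2,0.15]]' --rot '[[0,0,0],[0,0,0],[0,0,0],[0,0,0],[0,0,0],[0,0,0],[0,0,0],[0,0,0],[0,0,0],[0,0,0],[0,0,0]]'

```text
time_s: 10.28
eef_pos: [0.4831, -0.0339, 0.097]
eef_rot: [0.721, 0.693, 0.001, -0.001]
ft_force: [-0.1, 5.4, 0.1]
grip_width: 0.254
finger_force: 78.9
```

Call:
jog_arm --xyz '[[0,-0.05,0],[0,-0.1,0],[0,-0.15,0],[0,-0.2,0],[0,-0.2,0],[0,-0.2,0]]' --rot '[[0,0,0],[0,0,0],[0,0,0],[0,0,0],[0,0,0],[0,0,0]]'

```text
time_s: 10.78
eef_pos: [0.4833, -0.0346, 0.0971]
eef_rot: [0.721, 0.693, 0.001, -0.001]
ft_force: [-1.4, 7.6, 1.1]
grip_width: 0.252
finger_force: 78.9
```

```bash
python3 - <<'E'
from h import *
s=env.sense();print(s['eef_pos'],s['ft_force'],s['wrist_torque'])
E
```

```text
[ 0.48328102 -0.0346437   0.09711344] [-1.35832904  7.63319993  1.09256118] [ 1.7494207   0.17321562 -0.21340843]
```

Call:
jog_arm --xyz '[[0,-0.05,0],[0,-0.1,0],[0,-0.15,0],[0,-0.2,0],[0,-0.2,0],[0,-0.2,0],[0,-0.2,0],[0,-0.2,0],[0,-0.2,0],[0,-0.2,0],[0,-0.2,0],[0,-0.2,0]]' --rot '[[0,0,0],[0,0,0],[0,0,0],[0,0,0],[0,0,0],[0,0,0],[0,0,0],[0,0,0],[0,0,0],[0,0,0],[0,0,0],[0,0,0]]'

```text
time_s: 11.78
eef_pos: [0.4834, -0.0354, 0.0972]
eef_rot: [0.721, 0.693, 0.002, -0.002]
ft_force: [-0.2, 9.8, 2.2]
grip_width: 0.259
finger_force: 79.0
```

```bash
python3 - <<'E'
from h import *
_,K,P=shot('scene','s5'); s=env.sense();print(s['eef_pos'],s['ft_force'],s['wrist_torque'])
i=cv2.imread('pics/s5.png'); a=cv2.resize(i[150:250,190:330],(800,571),interpolation=2);cv2.imwrite('pics/m5.png',a)
# plate/spout prediction when seated
print(proj(K,P,[.4803,-.104,.115]),proj(K,P,[.4803+.0045,.024,.115]))
E
```

```text
[ 0.48341031 -0.03537033  0.09717756] [-0.08444762  9.58752294  1.75396244] [ 2.12079882  0.12285366 -0.29957271]
[227.34204346 187.51298775] [271.25819094 199.02811992]
```

Call:
jog_arm --xyz '[[0,0,0],[0,0,0],[0,0,0],[0,0,0],[0,0,0],[0,0,0],[0,0,0],[0,0,0],[0,0,0],[0,0,0],[0,0,0],[0,0,0]]' --rot '[[0,0,0],[0,0,0],[0,0,0],[0,0,0],[0,0,0],[0,0,0],[0,0,0],[0,0,0],[0,0,0],[0,0,0],[0,0,0],[0,0,0]]'

```text
time_s: 12.83
eef_pos: [0.4834, -0.0354, 0.0972]
eef_rot: [0.721, 0.693, 0.002, -0.002]
ft_force: [-0.6, 10.1, 2.4]
grip_width: 0.257
finger_force: 79.0
```

Call:
jog_arm --xyz '[[0,0,0],[0,0,0],[0,0,0],[0,0,0],[0,0,0],[0,0,0],[0,0,0],[0,0,0],[0,0,0],[0,0,0],[0,0,0],[0,0,0]]' --rot '[[0,0,0],[0,0,0],[0,0,0],[0,0,0],[0,0,0],[0,0,0],[0,0,0],[0,0,0],[0,0,0],[0,0,0],[0,0,0],[0,0,0]]'

```text
time_s: 13.83
eef_pos: [0.4834, -0.0354, 0.0972]
eef_rot: [0.721, 0.693, 0.002, -0.002]
ft_force: [-0.1, 10.3, 1.3]
grip_width: 0.26
finger_force: 79.0
```

```bash
python3 - <<'E'
from h import *
a,K,P=load('s4'); b,_,_=shot('scene','s6'); b=cv2.imread('pics/s6.png')
up=lambda i:cv2.resize(i[150:250,190:330],None,fx=4,fy=4,interpolation=2)
A,B=up(a),up(b); t4=np.array([.4864,.0016,.0998]);s=env.sense();t6=s['eef_pos'];print(t6,s['ft_force'],s['finger_force'])
for n,(u,v),off in(('tip',(285,203),[.0023,.063,.018]),('plate low',(237,208),[-.0023,-.063,-.032])):
    x,y=int((u-190)*4),int((v-150)*4); r=cv2.matchTemplate(B,A[y-28:y+28,x-36:x+36],5); _,q,_,m=cv2.minMaxLoc(r)
    print(n,round(q,2),'moved',((m[0]+36-x)/4,(m[1]+28-y)/4),'expected',proj(K,P,t6+off)-proj(K,P,t4+off))
E
```

```text
[ 0.48338352 -0.03538919  0.0971784 ] [0.19328355 9.82202612 1.10103685] 78.97145390510559
tip 0.83 moved (-13.25, -3.25) expected [-13.16481408  -3.03479128]
plate low 0.73 moved (-22.75, -49.75) expected [-11.72429523  -2.89312745]
```

Call:
jog_arm --xyz '[[0,0,0],[0,0,0],[0,0,0],[0,0,0],[0,0,0],[0,0,0],[0,0,0],[0,0,0],[0,0,0],[0,0,0],[0,0,0],[0,0,0]]' --rot '[[0,0,0],[0,0,0],[0,0,0],[0,0,0],[0,0,0],[0,0,0],[0,0,0],[0,0,0],[0,0,0],[0,0,0],[0,0,0],[0,0,0]]'

```text
time_s: 14.88
eef_pos: [0.4834, -0.0354, 0.0972]
eef_rot: [0.721, 0.693, 0.002, -0.002]
ft_force: [-0.2, 9.5, 1.8]
grip_width: 0.259
finger_force: 79.0
```

Call:
jog_arm --xyz '[[0,0,0],[0,0,0],[0,0,0],[0,0,0],[0,0,0],[0,0,0],[0,0,0],[0,0,0],[0,0,0],[0,0,0],[0,0,0],[0,0,0]]' --rot '[[0,0,0],[0,0,0],[0,0,0],[0,0,0],[0,0,0],[0,0,0],[0,0,0],[0,0,0],[0,0,0],[0,0,0],[0,0,0],[0,0,0]]'

```text
time_s: 15.88
eef_pos: [0.4834, -0.0354, 0.0972]
eef_rot: [0.721, 0.693, 0.002, -0.002]
ft_force: [-0.4, 9.0, 1.2]
grip_width: 0.257
finger_force: 79.0
```

```bash
python3 -c "
from bench import env
s=env.sense();print(s['time_s'],s['ft_force']);print(env.job_done())"
```

```text
15.8833 [-0.36977952  9.02133985  1.21570983]
the job is handed in; nothing more can be done
None
```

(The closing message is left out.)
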